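# Seat the cartridge under the analyser's push-latch cover

## Task

Press the front of the bench analyser's closed cover and let go so that it pops open, press the cartridge beneath it down until it is fully home, then push the cover back down and press it again so that it stays latched shut. Do it all by pushing: lift nothing, do not pull the cartridge up, and leave the things lying around the analyser where they are.

Things in the scene. Friction and masses are not known exactly. Their poses are not given: they have to be found in the camera images.
- reader: the bench analyser: white box 155 mm deep (x -75 to +80), 120 mm wide, fixed; flat cover over its front half (top 70 mm above the worktop), rear half a housing with a small dark display and two keys, equally high. Origin under its middle; x points from its front to its rear, y to its left, z up. The case walls below the cover are only 56 mm high, so the cover can be pressed below level.
- cover_hinge (a point): middle of the cover's hinge axis (along the analyser's y), 67.5 mm above the worktop, fixed to the analyser. The cover is a plate 112 mm wide, 5 mm thick, reaching 76 mm forward from this axis. To shut it, lead its edge round this axis, forward and down, with the fingertips on its outer face: pushed straight down from wide open it may jam.
- cover_press (a point): the place to press: top (outer) face of the cover, middle of its width, between small grey ribs, 10 mm behind the front edge, 66 mm from the hinge axis; moves with the cover; 70 mm above the worktop when latched
- cover (a joint): cover angle, rad: 0 latched (level), up to 1.15 open (stop; a spring holds it there). Push-push latch: press the front about 6 mm below level (firm stop at -0.095; takes 3 to 4 N, 5 to 8 N when shutting) and let go. A latched cover then springs open; an open one swung down and pressed so stays latched at 0. Pressed less than 4 mm below level it goes back to what it was.
- cartridge (a joint): travel of the cartridge in m: 0 stands 8 mm proud, 0.008 fully home (end of travel), negative: pulled up. It starts at 0 to 0.002, takes about 4 to 5 N to move and stays where it is left.
- cartridge_top (a point): middle of the top of the cartridge, a white block 24 (x) by 26 mm (y) in a black collar in the well under the cover, 45 mm in front of the analyser's middle and 22 mm to its right; 56 mm above the worktop at joint 0, 48 mm when home. The open cover's edge stands 22 mm behind this point, 138 mm above the worktop; a latch striker hangs from it at the analyser's left.
- gel_blue: a small squat bottle with a white cap, 43 mm across, 60 mm high, loose, origin under its centre; bystander
- timer: a wind-up timer, 66x66x48 mm, loose, origin under its centre; bystander
- marker: a marker pen lying flat, 17x135x16 mm, loose, origin under its centre; bystander
- thermometer: a clinical thermometer lying flat, 122x20x11 mm, loose, origin under its centre; bystander
- swab_packet_0: a flat paper swab packet, 71x50x6 mm, loose, origin under its centre; bystander

How it is judged (in metres and radians):
On the way, in this order (a step that is already met when the one before it is completed fails the run):
1. the cover has popped open, the cartridge not yet home (value of joint cover above 0.95 rad and value of joint cartridge below 0.006 m), for 0.2 s.
2. the cartridge is fully home, with the cover still open (value of joint cartridge above 0.0068 m and value of joint cover above 0.6 rad), for 0.2 s.
3. the cover is shut and latched, not held down (value of joint cover between -0.03 and 0.03 rad and contact force between the arm and reader below 0.3 N), for 0.3 s.
At the end, for the whole second after the job is handed in: the cover is latched level (within 0.03 rad), the cartridge is home (less than 1.5 mm of its 8 mm travel left), and no loose thing has moved more than 25 mm (value of joint cover between -0.03 and 0.03 rad and value of joint cartridge above 0.0065 m and distance of each of gel_blue, timer, marker, thermometer, swab_packet_0 from where it was at the start of the episode below 0.025 m); the robot touches nothing.
It fails at once if the cartridge is pulled up (3 mm above its topmost start) (value of joint cartridge below -0.003 m).
It fails at once if a loose thing is lifted or moved more than 25 mm (distance of any of gel_blue, timer, marker, thermometer, swab_packet_0 from where it was at the start of the episode above 0.025 m).
It also fails if it takes over 51 s, if anything falls off the work surface, if the arm or the gripper's body presses on something with over 40 N, if the wrist force passes 120 N, or if a joint passes its speed limit or range.

## Robot

A 7-joint arm with a two-finger parallel gripper is mounted at the origin on a cart in front of the work surface, level with it; the furniture and walls round the work are solid. World frame = base frame: x ahead of the robot, y to its left, z up, the work surface at z = 0. Lengths are in mm, angles in rad, forces in N, time in s.
With the tool pointing down it reaches from about 400 to 850 mm from the base axis. Payload 4.4 kg.
Tool frame: the origin (TCP) lies at the very end of the fingers, on their centre line; the grasp point (between the pads) lies 19 mm behind it; z points along the fingers, x is the direction in which the jaws open and shut, and the axes are right-handed (so a half turn about z gives the same grasp; the last joint's range is limited). The gripper opens to 94 mm and grips with 3 to 60 N. Pads are 16 mm wide; open, the fingers measure 119 mm over their backs; the gripper's body (75 mm by 177 mm) begins 78 mm behind the grasp point.
Start: joints at [1.252, 0.628, 0.038, 1.517, -0.027, 0.996, -0.02], TCP at [162.604, -629.347, 205.478] pointing down, gripper open.
Joint ranges: [-3.06, 3.06], [-0.37, 2.12], [-1.25, 1.32], [0.18, 2.47], [-1.1, 4.24], [0.23, 1.98], [-2.94, 2.94]. Speed limits (rad/s): [2.57, 2.57, 3.14, 3.14, 3.14, 3.14, 3.14].

## Interface

Orientations are given as a rotation vector (axis times angle).
In Python, from workcell import bot gives the robot as it stands. The module is installed in compiled form; this text tells all that it offers.
- The arm moves only by the tool arm_command, never from a script. Its argument "motion" is a list of rows, each an object of numbers: "hand": the opening, from 0 (shut) to 1 (fully open); "x", "y", "z": the shift along the tool's x, y, z in mm; "wx", "wy", "wz": the turn, a rotation vector about the tool's x, y, z in rad. A call has 1 to 8 rows; each row shifts and turns the pose as measured when the row begins, along the tool's axes as they then stand; what a row does not reach is not made up. A row lasts 1/12 s, in which the tool goes at most 41.7 mm and 7.16 degrees, less where a joint would pass 70% of its speed; a pose out of reach is approached as far as the arm can. A call with a gripper value outside its range is refused whole. The fingers move at their own pace and stop on an object; the grip force is fixed at half the most. Time passes only in rows, so rows that do not move let the fingers close. It gives the time, the measured TCP pose, the force and the opening at its end, in the units of the state.
- bot.state(): the state, without advancing time (a new reading comes with each control period).
- bot.camera(name): name is "side" or "top"; returns a dict with "color" (420x560x3 uint8, red, green, blue), "K" (3x3 intrinsics, pixels), "world_to_cam" (4x4, takes a point from world to camera coordinates). Camera axes: x right, y down, z forward; pixel columns grow to the right and rows downward; lengths in mm; the calibration is good to about 2 mm. A picture is of the moment at which its call begins. There is no depth.
- bot.close_job(): hands the job in, once; it reports no verdict.
The state is a dict: "t": time; "joint_pos": joint angles; "dq": joint speeds; "joint_efforts": joint torques, N m; "position": TCP position; "tcp_rot": TCP orientation; "force": force on the tool from outside, world axes, zero at the start; "moment": the same for the moment, N m; "finger_gap": finger opening in mm.
Only numpy, scipy, OpenCV 4.12 (cv2) and the standard library are available. Lean on these libraries where they do the work, as an engineer would, in place of code of your own. Each camera call takes 0.05 s, during which the arm holds its last target. There are 200 camera calls.

## Working session

There is one attempt and no reset: what is moved stays moved. The work goes in short steps, Python scripts to look and compute and a tool call to move; the robot and the scene stay as the last step left them, time stands still between calls to the robot, and variables do not carry over. Pictures are saved under pics/ and viewed, about 8 in all and at most 12, crops included, and the job is handed in when it is done.

Besides the shell and the picture viewer there is one more tool, called after "Emit:" by a JSON object that holds its "op" and its "data", one argument or row to a line. arm_command: Moves the arm, as the interface text tells. Its arguments: {"type":"object","properties":{"motion":{"type":"array","items":{"type":"object","properties":{"hand":{"type":"number"},"x":{"type":"number"},"y":{"type":"number"},"z":{"type":"number"},"wx":{"type":"number"},"wy":{"type":"number"},"wz":{"type":"number"}}}}},"required":["motion"]}

```bash
mkdir -p pics; cat > h.py <<'E'
import numpy as np, cv2
from workcell import bot
def shot(n,f):
    c=bot.camera(n); cv2.imwrite(f'pics/{f}.png',c['color'][:,:,::-1]); np.savez(f'pics/{f}.npz',**c); return c
def ray(c,u,v,z):
    K,T=c['K'],c['world_to_cam']; R,t=T[:3,:3],T[:3,3]
    o=-R.T@t; d=R.T@np.linalg.solve(K,[u,v,1]); return o+d*(z-o[2])/d[2]
def proj(c,p):
    T=c['world_to_cam']; q=c['K']@(T[:3,:3]@np.array(p,float)+T[:3,3]); return q[:2]/q[2]
E
python3 - <<'E'
from h import *
import cv2
a=shot('top','t0');b=shot('side','s0')
s=bot.state();print({k:np.round(v,3) for k,v in s.items()})
for c in(a,b):print(c['K'],np.round(-c['world_to_cam'][:3,:3].T@c['world_to_cam'][:3,3]))
E
```

```text
{'t': np.float64(0.1), 'joint_pos': array([ 1.252,  0.629,  0.038,  1.518, -0.027,  0.996, -0.02 ]), 'dq': array([-0.001,  0.   , -0.001, -0.004, -0.   ,  0.001, -0.002]), 'joint_efforts': array([ 2.0000e-03, -5.5079e+01,  1.1470e+00, -1.8711e+01, -5.2000e-02,
        1.9000e-02,  0.0000e+00]), 'position': array([ 162.454, -628.759,  204.666]), 'tcp_rot': array([-2.483e+00,  1.923e+00,  2.000e-03]), 'force': array([ 0.16 , -0.886, -0.531]), 'moment': array([0.011, 0.035, 0.035]), 'finger_gap': np.float64(94.037)}
[[453.40714468   0.         286.09141154]
 [  0.         453.40714468 200.49082352]
 [  0.           0.           1.        ]] [337.  10. 970.]
[[383.30268303   0.         277.99514809]
 [  0.         383.30268303 210.41943699]
 [  0.           0.           1.        ]] [317. 668. 579.]
```

View pics/t0.png

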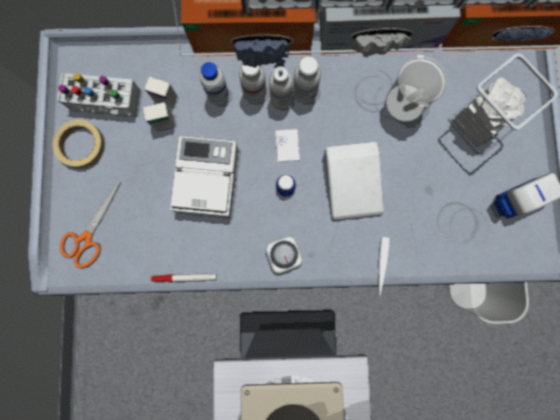

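View pics/s0.png

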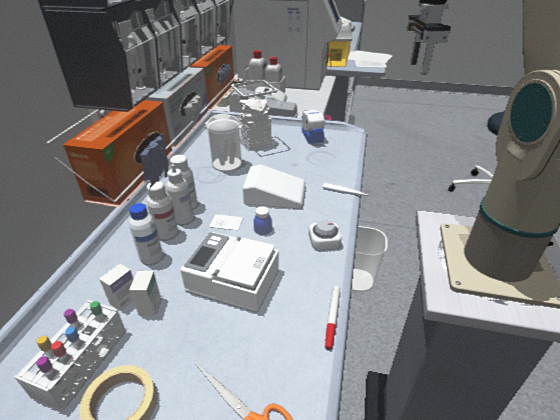

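The top view shows the analyser at about px (172–237, 137–217), with its display to the rear (+x) and the cover facing the robot. The ribs are near (199,203). The gel bottle is at (286,185), the timer at (285,254), and the marker at (183,278). The arm is parked off to the right.

```bash
python3 - <<'E'
from h import *
c=dict(np.load('pics/t0.npz'))
im=c['color'];x0,y0=160,125
g=im[y0:230,x0:250]
big=cv2.resize(g,None,fx=6,fy=6,interpolation=cv2.INTER_CUBIC)
cv2.imwrite('pics/crop0.png',big[:,:,::-1])
m=(im.min(2)>165).astype(np.uint8); m[:125]=0;m[230:]=0;m[:,:160]=0;m[:,250:]=0
m=cv2.morphologyEx(m,cv2.MORPH_CLOSE,np.ones((9,9)))
k=max(cv2.findContours(m,0,2)[0],key=cv2.contourArea)
r=cv2.minAreaRect(k);B=cv2.boxPoints(r);print(r,B)
for p in B:print(np.round(ray(c,*p,70),1))
for n,u,v,z in(('ctr',*r[0],70),('ribs',199,203,70),('gel',286,185,60),('timer',285,254,48),('mk1',152,278,8),('mk2',215,278,8),('sw',288,145,6)):print(n,np.round(ray(c,u,v,z),1))
E
```

```text
((202.41424560546875, 174.63368225097656), (59.338951110839844, 75.46096801757812), 6.115502834320068) [[168.89407 208.98866]
 [176.93317 133.95714]
 [235.93442 140.2787 ]
 [227.89532 215.31023]]
[454.9 234.9  70. ]
[609.1 219.8  70. ]
[592.6  99.4  70. ]
[439.  117.4  70. ]
ctr [523. 168.  70.]
ribs [465.4 174.9  70. ]
gel [ 4.989e+02 -3.000e-01  6.000e+01]
timer [359.7   5.6  48. ]
mk1 [318.7 284.5   8. ]
mk2 [315.  153.1   8. ]
sw [597.1  -7.7   6. ]
```

View pics/crop0.png

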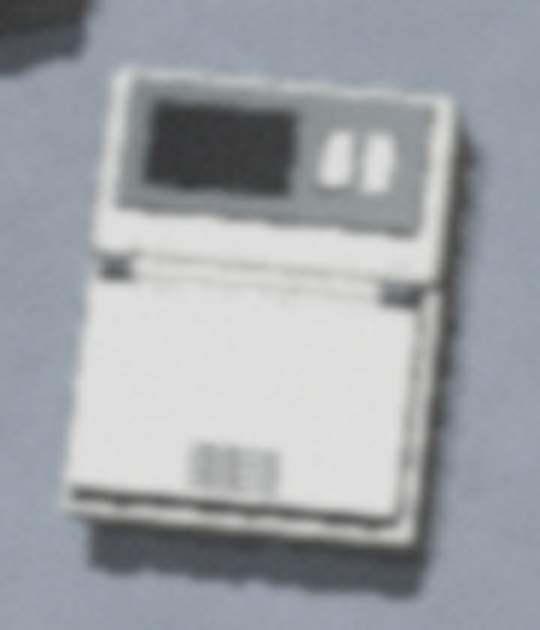

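```bash
python3 - <<'E'
from h import *
c=dict(np.load('pics/t0.npz'))
P=lambda x,y,z=70:ray(c,160+x/6-.4,125+y/6-.4,z)[:2]
RL,RR,FL,FR,rib=P(115,66),P(462,98),P(70,492),P(397,518),P(234,470)
print(RL,RR,FL,FR,rib,np.linalg.norm(RL-RR),np.linalg.norm(FL-FR),np.linalg.norm((RL+RR)/2-rib))
for a in (RL-RR,FL-FR): print(np.arctan2(-a[0],a[1]))
d=(RL+RR)/2-rib;print(np.arctan2(d[1],d[0]))
from scipy.spatial.transform import Rotation as R
print(R.from_rotvec(bot.state()['tcp_rot']).as_matrix().round(3))
E
```

```text
[605.57694236 216.04009219] [591.20842602  98.10335435] [459.61032634 230.25621742] [447.88773015 121.57194783] [465.50767259 175.71799535] 118.80878920945864 109.31463633459826 134.1868464868537
-0.12123492489863416
-0.10744381181352232
-0.13940864899558011
[[ 0.25  -0.968 -0.   ]
 [-0.968 -0.25   0.002]
 [-0.002  0.    -1.   ]]
```

Emit:
{"op": "arm_command", "data": {
  "motion": [
    {"hand": 0,"x": -26,"y": -29},
    {"hand": 0,"x": -26,"y": -29},
    {"hand": 0,"x": -26,"y": -29},
    {"hand": 0,"x": -26,"y": -29},
    {"hand": 0,"x": -26,"y": -29},
    {"hand": 0,"x": -26,"y": -29},
    {"hand": 0,"x": -26,"y": -29},
    {"hand": 0,"x": -26,"y": -29}
  ]
}}

```text
validation failed for argument at $.mo...
```

Emit:
{"op": "arm_command", "data": {
  "motion": [
    {"hand": 0.0,"x": -26.0,"y": -29.0,"z": 0.0,"wx": 0.0,"wy": 0.0,"wz": 0.0}
  ]
}}

```text
t: 0.18
position: [177.6, -601.6, 204.0]
tcp_rot: [2.47, -1.932, -0.003]
force: [0.6, -0.3, 0.1]
finger_gap: 90.0
```

Emit:
{"op": "arm_command", "data": {
  "motion": [
    {"hand": 0,"x": -26,"y": -29,"z": 0,"wx": 0,"wy": 0,"wz": 0},
    {"hand": 0,"x": -26,"y": -29,"z": 0,"wx": 0,"wy": 0,"wz": 0},
    {"hand": 0,"x": -26,"y": -29,"z": 0,"wx": 0,"wy": 0,"wz": 0},
    {"hand": 0,"x": -26,"y": -29,"z": 0,"wx": 0,"wy": 0,"wz": 0},
    {"hand": 0,"x": -26,"y": -29,"z": 0,"wx": 0,"wy": 0,"wz": 0},
    {"hand": 0,"x": -26,"y": -29,"z": 0,"wx": 0,"wy": 0,"wz": 0},
    {"hand": 0,"x": -26,"y": -29,"z": 0,"wx": 0,"wy": 0,"wz": 0},
    {"hand": 0,"x": -26,"y": -29,"z": 0,"wx": 0,"wy": 0,"wz": 0}
  ]
}}

```text
t: 0.85
position: [355.0, -333.2, 198.9]
tcp_rot: [2.46, -1.945, -0.011]
force: [1.6, 0.3, -0.4]
finger_gap: 37.4
```

Emit:
{"op": "arm_command", "data": {
  "motion": [
    {"hand": 0,"x": -35,"y": -17,"z": 0,"wx": 0,"wy": 0,"wz": 0},
    {"hand": 0,"x": -35,"y": -17,"z": 0,"wx": 0,"wy": 0,"wz": 0},
    {"hand": 0,"x": -35,"y": -17,"z": 0,"wx": 0,"wy": 0,"wz": 0},
    {"hand": 0,"x": -35,"y": -17,"z": 0,"wx": 0,"wy": 0,"wz": 0},
    {"hand": 0,"x": -35,"y": -17,"z": 0,"wx": 0,"wy": 0,"wz": 0},
    {"hand": 0,"x": -35,"y": -17,"z": 0,"wx": 0,"wy": 0,"wz": 0},
    {"hand": 0,"x": -35,"y": -17,"z": 0,"wx": 0,"wy": 0,"wz": 0},
    {"hand": 0,"x": -35,"y": -17,"z": 0,"wx": 0,"wy": 0,"wz": 0}
  ]
}}

```text
t: 1.52
position: [425.6, -14.3, 197.6]
tcp_rot: [2.462, -1.944, -0.009]
force: [0.9, -0.1, 0.5]
finger_gap: 0.3
```

Emit:
{"op": "arm_command", "data": {
  "motion": [
    {"hand": 0,"x": -35,"y": -17,"z": 0,"wx": 0,"wy": 0,"wz": 0},
    {"hand": 0,"x": -35,"y": -17,"z": 0,"wx": 0,"wy": 0,"wz": 0},
    {"hand": 0,"x": -35,"y": -17,"z": 0,"wx": 0,"wy": 0,"wz": 0},
    {"hand": 0,"x": -20,"y": 0,"z": 0,"wx": 0,"wy": 0,"wz": 0.12},
    {"hand": 0,"x": 0,"y": 0,"z": 0,"wx": 0,"wy": 0,"wz": 0.12},
    {"hand": 0,"x": 0,"y": 0,"z": 0,"wx": 0,"wy": 0,"wz": 0.12}
  ]
}}

```text
t: 2.02
position: [446.1, 137.9, 196.7]
tcp_rot: [2.08, -2.352, -0.013]
force: [-0.2, -0.2, -0.8]
finger_gap: 0.5
```

Emit:
{"op": "arm_command", "data": {
  "motion": [
    {"hand": 0,"x": -25,"y": -8,"z": 0,"wx": 0,"wy": 0,"wz": 0},
    {"hand": 0,"x": -16,"y": -5,"z": 20,"wx": 0,"wy": 0,"wz": 0},
    {"hand": 0,"x": 0,"y": 0,"z": 30,"wx": 0,"wy": 0,"wz": 0},
    {"hand": 0,"x": 0,"y": 0,"z": 30,"wx": 0,"wy": 0,"wz": 0},
    {"hand": 0,"x": 0,"y": 0,"z": 20,"wx": 0,"wy": 0,"wz": 0},
    {"hand": 0,"x": 0,"y": 0,"z": 0,"wx": 0,"wy": 0,"wz": 0}
  ]
}}

```text
t: 2.52
position: [465.1, 183.1, 93.8]
tcp_rot: [-2.078, 2.352, 0.011]
force: [-0.6, 0.8, 0.1]
finger_gap: 0.5
```

```bash
python3 - <<'E'
from h import *
s=bot.state();print(s['position'],s['force'])
b=shot('side','s1');
im=b['color']; g=cv2.resize(im[190:330,160:310],None,fx=4,fy=4,interpolation=cv2.INTER_CUBIC)
for q,col in (((463.4,174.6,70),(255,0,0)),(s['position'],(0,255,0))):
    p=(proj(b,q)-[160,190]+.5)*4;cv2.circle(g,tuple(int(i) for i in p),4,col,-1);print(p)
cv2.imwrite('pics/s1c.png',g[:,:,::-1])
E
```

```text
[465.1459046  183.07043898  93.778681  ] [-0.64830427  0.76260138  0.12265269]
[409.73993602 289.64643971]
[399.64287644 264.4591357 ]
```

View pics/s1c.png

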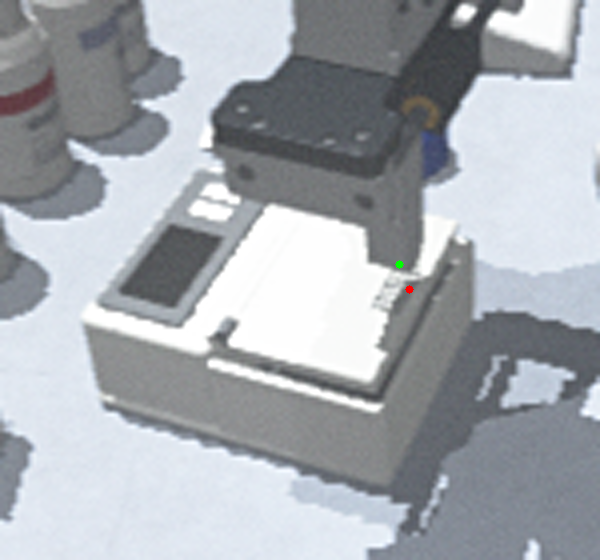

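```bash
python3 - <<'E'
from h import *
b=dict(np.load('pics/s0.npz'));t=dict(np.load('pics/t0.npz'))
g=b['color'].min(2).astype(int)[245:275,240:285]
print(g[::2])
m=cv2.adaptiveThreshold(b['color'].min(2),255,0,1,15,8)
for z in(70,):
  for u,v in((258,262),(262,262),(260,258)):print(u,v,ray(b,u,v,z)[:2])
g=t['color'].min(2).astype(int)[194:216,186:214];print(g)
E
```

```text
[[252 252 252 252 252 251 252 252 252 252 252 252 252 251 252 252 252 252
  252 252 252 251 252 252 252 252 252 253 252 253 253 254 255 251 227 206
  208 209 205 210 210 206 206 203 201]
 [252 252 251 251 252 251 252 252 252 252 252 252 252 252 252 252 251 251
  252 252 252 252 252 252 251 252 252 251 251 252 252 254 253 220 185 207
  210 202 210 206 204 206 206 204 212]
 [252 251 252 252 252 252 252 252 252 252 252 252 252 252 252 251 252 251
  252 252 252 252 252 252 252 252 252 252 252 253 255 253 213 167 234 248
  232 219 216 207 211 207 202 205 207]
 [252 252 252 252 252 252 252 252 251 252 252 252 252 251 252 252 252 252
  252 251 252 252 252 252 252 252 252 251 252 255 253 206 124 112 126 167
  240 241 202 192 205 210 208 209 209]
 [252 251 252 252 251 252 252 252 252 252 252 252 252 251 252 252 252 251
  252 252 252 252 251 251 252 252 252 253 255 251 198 123 116 119 163 242
  247 168 153 195 208 205 209 209 211]
 [252 252 252 252 252 252 252 252 252 252 252 251 251 252 252 252 252 252
  252 253 253 252 253 252 252 252 253 255 251 192 118 111 122 211 255 248
  167 117 149 198
[... 3688 characters left out ...]
175 179 181 183 184 180 166 148 136 135 130 131 133 126 116 105 104 107
  110 111 106 101 103 109 116 123 127 128]
 [156 164 172 177 181 180 178 170 167 167 170 173 178 174 160 147 148 154
  159 158 148 137 132 131 133 131 126 117]
 [107 114 120 123 128 130 132 136 136 144 150 160 168 170 164 159 164 171
  175 178 177 175 179 181 182 182 178 163]
 [ 74  76  77  81  81  77  85  87  89  97 102 110 116 119 121 121 127 133
  139 144 150 158 167 173 178 180 180 175]
 [ 70  70  68  71  70  70  70  71  72  72  72  74  77  78  77  78  79  86
   88  94 100 111 114 122 125 129 129 132]
 [ 75  76  74  76  75  75  70  68  66  68  69  69  68  66  64  65  68  69
   73  76  79  77  78  76  77  79  80  81]]
```

Emit:
{"op": "arm_command", "data": {
  "motion": [
    {"hand": 0,"x": 7,"y": -1,"z": 0,"wx": 0,"wy": 0,"wz": 0},
    {"hand": 0,"x": 1,"y": 0,"z": 12,"wx": 0,"wy": 0,"wz": 0},
    {"hand": 0,"x": 0,"y": 0,"z": 6,"wx": 0,"wy": 0,"wz": 0},
    {"hand": 0,"x": 0,"y": 0,"z": 0,"wx": 0,"wy": 0,"wz": 0}
  ]
}}

```text
t: 2.9
position: [468.6, 174.1, 80.7]
tcp_rot: [-2.072, 2.349, 0.006]
force: [0.5, -0.1, -0.1]
finger_gap: 0.3
```

Emit:
{"op": "arm_command", "data": {
  "motion": [
    {"hand": 0,"x": 0,"y": 3,"z": 6,"wx": 0,"wy": 0,"wz": 0},
    {"hand": 0,"x": 0,"y": 0,"z": 4,"wx": 0,"wy": 0,"wz": 0},
    {"hand": 0,"x": 0,"y": 0,"z": 4,"wx": 0,"wy": 0,"wz": 0},
    {"hand": 0,"x": 0,"y": 0,"z": 4,"wx": 0,"wy": 0,"wz": 0}
  ]
}}

```text
t: 3.23
position: [468.0, 174.6, 65.3]
tcp_rot: [-2.066, 2.345, 0.002]
force: [-1.6, -0.5, 4.0]
finger_gap: 0.6
```

Emit:
{"op": "arm_command", "data": {
  "motion": [
    {"hand": 0,"x": 0,"y": 0,"z": 3,"wx": 0,"wy": 0,"wz": 0},
    {"hand": 0,"x": 0,"y": 0,"z": 3,"wx": 0,"wy": 0,"wz": 0}
  ]
}}

```text
t: 3.4
position: [468.4, 174.7, 61.7]
tcp_rot: [-2.065, 2.345, 0.002]
force: [-9.0, -2.8, 44.5]
finger_gap: 0.1
```

Emit:
{"op": "arm_command", "data": {
  "motion": [
    {"hand": 0,"x": 0,"y": 0,"z": -20,"wx": 0,"wy": 0,"wz": 0},
    {"hand": 0,"x": 0,"y": 15,"z": -30,"wx": 0,"wy": 0,"wz": 0},
    {"hand": 0,"x": 0,"y": 15,"z": -30,"wx": 0,"wy": 0,"wz": 0},
    {"hand": 0,"x": 0,"y": 0,"z": -30,"wx": 0,"wy": 0,"wz": 0},
    {"hand": 0,"x": 0,"y": 0,"z": 0,"wx": 0,"wy": 0,"wz": 0},
    {"hand": 0,"x": 0,"y": 0,"z": 0,"wx": 0,"wy": 0,"wz": 0}
  ]
}}

```text
t: 3.9
position: [437.1, 178.2, 175.5]
tcp_rot: [-2.064, 2.343, 0.001]
force: [-0.7, -1.3, -0.6]
finger_gap: 0.3
```

```bash
cat > see.py <<'E'
from h import *
import sys
s=bot.state();print(s['position'],s['tcp_rot'],s['force'])
o=np.array([523,168.5]);X=np.array([.993,-.12]);Y=np.array([.12,.993])
f=lambda x,y,z:np.r_[o+x*X+y*Y,z]
G=[]
for n,(u,v) in(('side',(170,170)),('top',(150,115))):
    b=shot(n,n+sys.argv[1]); g=cv2.resize(b['color'][v:v+140,u:u+133],None,fx=3,fy=3,interpolation=cv2.INTER_CUBIC)
    for q,c in((f(-45,-22,56),(255,0,0)),(f(-23,0,138),(0,0,255)),(s['position'],(0,255,0))):
        p=(proj(b,q)-[u,v]+.5)*3;cv2.circle(g,tuple(int(i) for i in p),2,c,-1)
    G.append(g)
cv2.imwrite(f'pics/see{sys.argv[1]}.png',np.hstack(G)[:,:,::-1])
E
python3 see.py 2
```

```text
[437.12132219 178.16971939 175.46535708] [-2.06417747e+00  2.34254576e+00  1.08761659e-03] [-0.65149199 -1.25925002 -0.62943959]
```

View pics/see2.png

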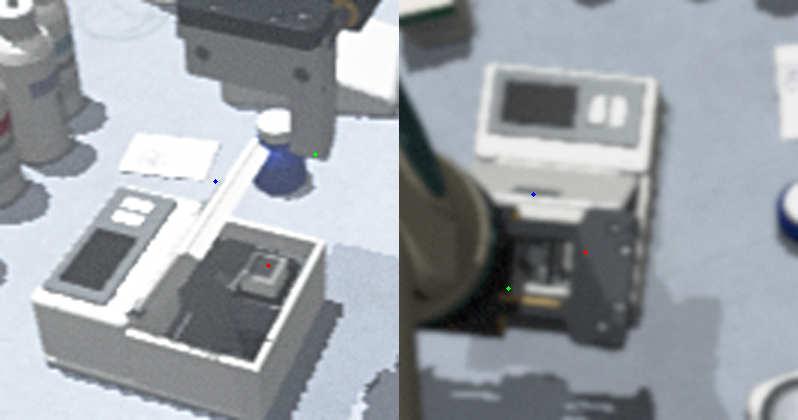

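The cover has popped fully open, and the red cartridge marker sits on the cartridge at side crop (267,264). Next I tilt the tool away from the cover and move above the cartridge.

Emit:
{"op": "arm_command", "data": {
  "motion": [
    {"hand": 0,"x": 10,"y": -12,"z": 0,"wx": 0.12,"wy": 0,"wz": 0},
    {"hand": 0,"x": 10,"y": -12,"z": 0,"wx": 0.12,"wy": 0,"wz": 0},
    {"hand": 0,"x": 0,"y": 0,"z": 0,"wx": 0,"wy": 0,"wz": 0}
  ]
}}

```text
t: 4.25
position: [459.0, 153.8, 172.5]
tcp_rot: [-1.948, 2.218, -0.271]
force: [-1.2, 0.1, -0.5]
finger_gap: 0.3
```

```bash
cat > go.py <<'E'
from h import *
import sys
from scipy.spatial.transform import Rotation as R
s=bot.state();M=R.from_rotvec(s['tcp_rot']).as_matrix()
print(s['position'].round(1),'z',M[:,2].round(3),'x',M[:,0].round(3),'F',s['force'].round(1))
for a in sys.argv[1:]:
    print(a,(M.T@(np.array(eval(a))-s['position'])).round(1))
E
python3 go.py 473,152.5,120 473,152.5,58
```

```text
[459.  153.8 172.5] z [ 0.251 -0.02  -0.968] x [-0.127 -0.992 -0.013] F [-1.2  0.1 -0.5]
473,152.5,120 [ 0.1 -0.4 54.3]
473,152.5,58 [  0.9  15.3 114.3]
```

Emit:
{"op": "arm_command", "data": {
  "motion": [
    {"hand": 0,"x": 0,"y": 0,"z": 25,"wx": 0,"wy": 0,"wz": 0},
    {"hand": 0,"x": 0,"y": 3,"z": 25,"wx": 0,"wy": 0,"wz": 0},
    {"hand": 0,"x": 0,"y": 5,"z": 20,"wx": 0,"wy": 0,"wz": 0},
    {"hand": 0,"x": 0,"y": 3,"z": 12,"wx": 0,"wy": 0,"wz": 0},
    {"hand": 0,"x": 0,"y": 0,"z": 0,"wx": 0,"wy": 0,"wz": 0}
  ]
}}

```text
t: 4.67
position: [466.9, 149.0, 106.3]
tcp_rot: [-1.963, 2.234, -0.28]
force: [-1.2, -0.2, -0.6]
finger_gap: 0.3
```

```bash
python3 go.py 473,152.5,65 473,152.5,48
```

```text
[466.9 149.  106.3] z [ 0.238 -0.038 -0.971] x [-0.129 -0.992  0.007] F [-1.2 -0.2 -0.6]
473,152.5,65 [-4.5  4.5 41.4]
473,152.5,48 [-4.7  8.6 57.9]
```

Emit:
{"op": "arm_command", "data": {
  "motion": [
    {"hand": 0,"x": -3,"y": 0,"z": 16,"wx": 0,"wy": 0,"wz": 0},
    {"hand": 0,"x": -2,"y": 2,"z": 12,"wx": 0,"wy": 0,"wz": 0},
    {"hand": 0,"x": 0,"y": 2,"z": 6,"wx": 0,"wy": 0,"wz": 0},
    {"hand": 0,"x": 0,"y": 0,"z": 0,"wx": 0,"wy": 0,"wz": 0}
  ]
}}

```text
t: 5.0
position: [478.9, 152.9, 78.2]
tcp_rot: [-1.976, 2.256, -0.271]
force: [-0.1, 0.2, -0.4]
finger_gap: 0.4
```

```bash
python3 go.py 473,152.5,58 473,152.5,48; python3 see.py 3
```

```text
[478.9 152.9  78.2] z [ 0.215 -0.049 -0.975] x [-0.134 -0.991  0.02 ] F [-0.1  0.2 -0.4]
473,152.5,58 [ 0.8 10.1 18.4]
473,152.5,48 [ 0.6 12.3 28.2]
[478.89780947 152.91994219  78.15884297] [-1.9759313   2.25582062 -0.27074571] [-0.08432435  0.18302838 -0.42287086]
```

View pics/see3.png

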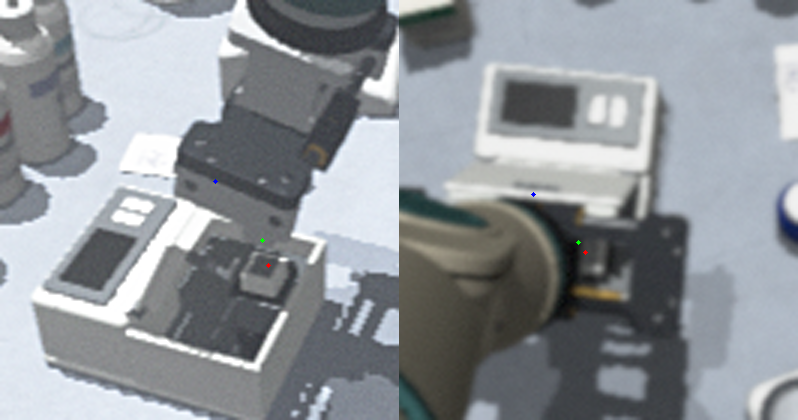

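The tip is just above the cartridge and about 5 mm to its rear, and the gripper clears the open cover. Now I press down.

Emit:
{"op": "arm_command", "data": {
  "motion": [
    {"hand": 0,"x": 0,"y": 6,"z": 6,"wx": 0,"wy": 0,"wz": 0},
    {"hand": 0,"x": 0,"y": 4,"z": 6,"wx": 0,"wy": 0,"wz": 0},
    {"hand": 0,"x": 0,"y": 1,"z": 4,"wx": 0,"wy": 0,"wz": 0},
    {"hand": 0,"x": 0,"y": 1,"z": 3,"wx": 0,"wy": 0,"wz": 0}
  ]
}}

```text
t: 5.43
position: [476.2, 156.1, 67.9]
tcp_rot: [-1.987, 2.265, -0.264]
force: [-0.2, -1.2, -0.2]
finger_gap: 0.5
```

```bash
python3 go.py 473,152.5,55 473,152.5,48
```

```text
[476.2 156.1  67.9] z [ 0.202 -0.054 -0.978] x [-0.133 -0.991  0.027] F [-0.2 -1.2 -0.2]
473,152.5,55 [ 3.6  5.4 12.1]
473,152.5,48 [ 3.5  6.8 19. ]
```

Emit:
{"op": "arm_command", "data": {
  "motion": [
    {"hand": 0,"x": 2,"y": 3,"z": 5,"wx": 0,"wy": 0,"wz": 0},
    {"hand": 0,"x": 2,"y": 1,"z": 5,"wx": 0,"wy": 0,"wz": 0},
    {"hand": 0,"x": 0,"y": 1,"z": 5,"wx": 0,"wy": 0,"wz": 0},
    {"hand": 0,"x": 0,"y": 1,"z": 4,"wx": 0,"wy": 0,"wz": 0}
  ]
}}

```text
t: 5.77
position: [478.4, 153.7, 55.5]
tcp_rot: [-2.0, 2.275, -0.256]
force: [-2.7, 0.3, 3.8]
finger_gap: 1.0
```

```bash
python3 go.py 474,152.5,48
```

```text
[478.4 153.7  55.5] z [ 0.186 -0.059 -0.981] x [-0.132 -0.991  0.035] F [-2.7  0.3  3.8]
474,152.5,48 [1.5 5.5 6.6]
```

Emit:
{"op": "arm_command", "data": {
  "motion": [
    {"hand": 0,"x": 0,"y": 2,"z": 4,"wx": 0,"wy": 0,"wz": 0},
    {"hand": 0,"x": 0,"y": 2,"z": 4,"wx": 0,"wy": 0,"wz": 0},
    {"hand": 0,"x": 0,"y": 1,"z": 4,"wx": 0,"wy": 0,"wz": 0}
  ]
}}

```text
t: 6.02
position: [478.6, 153.7, 48.2]
tcp_rot: [-2.006, 2.284, -0.254]
force: [-19.1, -0.1, 62.4]
finger_gap: 0.8
```

```bash
python3 go.py 474,152.5,48
```

```text
[478.6 153.7  48.2] z [ 0.177 -0.065 -0.982] x [-0.133 -0.99   0.041] F [-19.1  -0.1  62.4]
474,152.5,48 [ 1.8  4.4 -0.6]
```

The force rose sharply to 62 N at z 48, so the cartridge has reached its end stop. I retract upward.

Emit:
{"op": "arm_command", "data": {
  "motion": [
    {"hand": 0,"x": 0,"y": 0,"z": -8,"wx": 0,"wy": 0,"wz": 0},
    {"hand": 0,"x": 0,"y": 0,"z": -30,"wx": 0,"wy": 0,"wz": 0},
    {"hand": 0,"x": 0,"y": 0,"z": -35,"wx": 0,"wy": 0,"wz": 0},
    {"hand": 0,"x": 0,"y": 0,"z": -35,"wx": 0,"wy": 0,"wz": 0},
    {"hand": 0,"x": 0,"y": 0,"z": -10,"wx": 0,"wy": 0,"wz": 0},
    {"hand": 0,"x": 0,"y": 0,"z": 0,"wx": -0.12,"wy": 0,"wz": 0},
    {"hand": 0,"x": 0,"y": 0,"z": 0,"wx": -0.07,"wy": 0,"wz": 0},
    {"hand": 0,"x": 0,"y": 0,"z": 0,"wx": 0,"wy": 0,"wz": 0}
  ]
}}

```text
t: 6.68
position: [453.5, 165.6, 169.2]
tcp_rot: [2.054, -2.323, 0.025]
force: [2.0, -0.3, -0.5]
finger_gap: 0.4
```

```bash
python3 see.py 4; python3 go.py 520,169,175 520,169,130
```

```text
[453.50218638 165.63555458 169.20437275] [ 2.05400572 -2.32277943  0.02476984] [ 1.96501672 -0.3405782  -0.46736264]
[451.4 165.2 168.5] z [-0.019 -0.042 -0.999] x [-0.12  -0.992  0.044] F [-1.1 -0.1  0.2]
520,169,175 [-11.8 -67.5  -7.9]
520,169,130 [-13.7 -68.1  37. ]
```

View pics/see4.png

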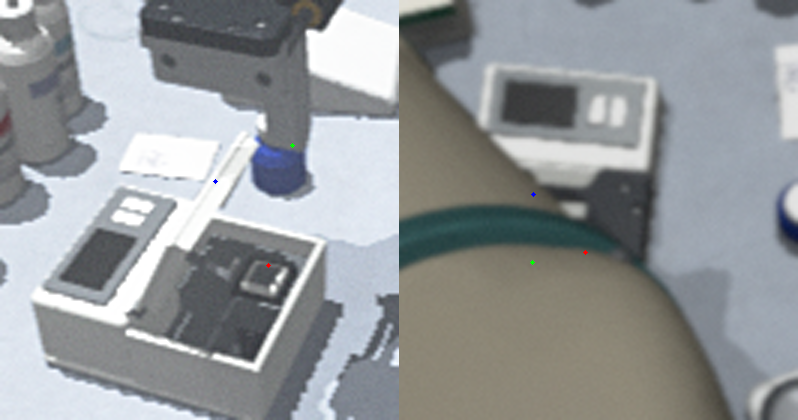

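The cartridge is now flush in its collar at side crop (268,275), and the cover is still open. Next I move over and behind the cover.

Emit:
{"op": "arm_command", "data": {
  "motion": [
    {"hand": 0,"x": -3,"y": -20,"z": -5,"wx": 0,"wy": -0.03,"wz": 0},
    {"hand": 0,"x": -3,"y": -25,"z": -3,"wx": 0,"wy": 0,"wz": 0},
    {"hand": 0,"x": -3,"y": -20,"z": 0,"wx": 0,"wy": 0,"wz": 0},
    {"hand": 0,"x": 0,"y": -10,"z": 0,"wx": 0,"wy": 0,"wz": 0},
    {"hand": 0,"x": 0,"y": 0,"z": 0,"wx": 0,"wy": 0,"wz": 0}
  ]
}}

```text
t: 7.2
position: [523.0, 164.7, 172.1]
tcp_rot: [2.075, -2.327, 0.007]
force: [-0.2, 0.4, -0.0]
finger_gap: 0.1
```

```bash
python3 go.py 530,168,165 530,168,128
```

```text
[523.  164.7 172.1] z [-0.015 -0.019 -1.   ] x [-0.114 -0.993  0.021] F [-0.2  0.4 -0. ]
530,168,165 [-4.2 -6.7  6.9]
530,168,128 [-5.  -7.2 43.9]
```

Emit:
{"op": "arm_command", "data": {
  "motion": [
    {"hand": 0,"x": -4,"y": -8,"z": 0,"wx": 0,"wy": 0,"wz": 0},
    {"hand": 0,"x": 0,"y": -2,"z": 15,"wx": 0,"wy": 0,"wz": 0},
    {"hand": 0,"x": 0,"y": 0,"z": 18,"wx": 0,"wy": 0,"wz": 0},
    {"hand": 0,"x": 0,"y": 0,"z": 5,"wx": 0,"wy": 0,"wz": 0},
    {"hand": 0,"x": 0,"y": 0,"z": 0,"wx": 0,"wy": 0,"wz": 0}
  ]
}}

```text
t: 7.62
position: [528.4, 169.1, 132.0]
tcp_rot: [2.08, -2.318, 0.009]
force: [0.2, -0.5, 0.1]
finger_gap: 0.7
```

```bash
python3 see.py 5; python3 go.py 515,169.5,128 500,171,120 490,172,112
```

```text
[528.40605296 169.10579461 131.96984946] [ 2.0798343  -2.31791783  0.00895507] [ 0.18276381 -0.54238715  0.06363372]
[529.1 169.3 133. ] z [-0.015 -0.022 -1.   ] x [-0.108 -0.994  0.023] F [-0.   0.4 -0.2]
515,169.5,128 [ 1.3 14.   5.2]
500,171,120 [ 1.2 28.9 13.4]
490,172,112 [ 1.1 38.9 21.6]
```

View pics/see5.png

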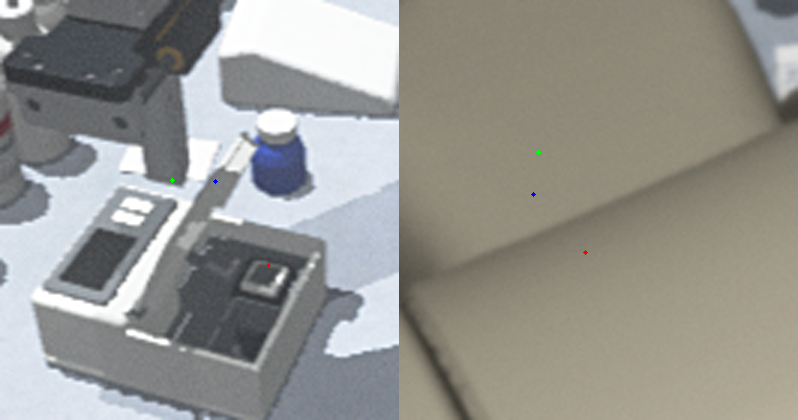

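The fingers stand behind the open cover. Now I lead it round, forward and down.

Emit:
{"op": "arm_command", "data": {
  "motion": [
    {"hand": 0,"x": 0,"y": 8,"z": 3,"wx": 0,"wy": 0,"wz": 0},
    {"hand": 0,"x": 0,"y": 8,"z": 3,"wx": 0,"wy": 0,"wz": 0},
    {"hand": 0,"x": 0,"y": 8,"z": 4,"wx": 0,"wy": 0,"wz": 0}
  ]
}}

```text
t: 7.97
position: [507.3, 172.6, 125.3]
tcp_rot: [2.084, -2.326, 0.015]
force: [2.0, -0.8, -0.9]
finger_gap: 0.6
```

```bash
python3 go.py 500,171,120 490,172,110 482,173,100 476,174,87
```

```text
[507.3 172.6 125.3] z [-0.007 -0.02  -1.   ] x [-0.109 -0.994  0.02 ] F [ 2.  -0.8 -0.9]
500,171,120 [2.3 7.  5.4]
490,172,110 [ 2.2 17.  15.5]
482,173,100 [ 1.9 25.1 25.5]
476,174,87 [ 1.3 31.1 38.5]
```

Emit:
{"op": "arm_command", "data": {
  "motion": [
    {"hand": 0,"x": 1,"y": 7,"z": 5,"wx": 0,"wy": 0,"wz": 0},
    {"hand": 0,"x": 0,"y": 6,"z": 6,"wx": 0,"wy": 0,"wz": 0},
    {"hand": 0,"x": 0,"y": 5,"z": 6,"wx": 0,"wy": 0,"wz": 0},
    {"hand": 0,"x": 0,"y": 4,"z": 7,"wx": 0,"wy": 0,"wz": 0}
  ]
}}

```text
t: 8.3
position: [484.7, 175.2, 102.8]
tcp_rot: [2.09, -2.332, 0.02]
force: [0.2, -0.1, 3.4]
finger_gap: 0.8
```

```bash
python3 go.py 482,173,100 476,174,87 473,174,78
```

```text
[484.7 175.2 102.8] z [ 0.001 -0.016 -1.   ] x [-0.109 -0.994  0.016] F [ 0.2 -0.1  3.4]
482,173,100 [2.4 2.4 2.8]
476,174,87 [ 1.9  8.6 15.8]
473,174,78 [ 2.1 11.6 24.8]
```

Emit:
{"op": "arm_command", "data": {
  "motion": [
    {"hand": 0,"x": 1,"y": 4,"z": 7,"wx": 0,"wy": 0,"wz": 0},
    {"hand": 0,"x": 0,"y": 3,"z": 7,"wx": 0,"wy": 0,"wz": 0},
    {"hand": 0,"x": 0,"y": 3,"z": 7,"wx": 0,"wy": 0,"wz": 0},
    {"hand": 0,"x": 0,"y": 2,"z": 5,"wx": 0,"wy": 0,"wz": 0}
  ]
}}

```text
t: 8.63
position: [474.7, 176.4, 75.6]
tcp_rot: [2.096, -2.337, 0.024]
force: [4.2, 0.2, 4.5]
finger_gap: 0.9
```

```bash
python3 go.py 467,175,72 467,175,63
```

```text
[474.7 176.4  75.6] z [ 0.008 -0.013 -1.   ] x [-0.108 -0.994  0.012] F [4.2 0.2 4.5]
467,175,72 [2.2 7.5 3.6]
467,175,63 [ 2.1  7.6 12.6]
```

Emit:
{"op": "arm_command", "data": {
  "motion": [
    {"hand": 0,"x": 0,"y": 4,"z": 3,"wx": 0,"wy": 0,"wz": 0},
    {"hand": 0,"x": 0,"y": 3,"z": 3,"wx": 0,"wy": 0,"wz": 0},
    {"hand": 0,"x": 0,"y": 0,"z": 4,"wx": 0,"wy": 0,"wz": 0},
    {"hand": 0,"x": 0,"y": 0,"z": 3,"wx": 0,"wy": 0,"wz": 0}
  ]
}}

```text
t: 8.97
position: [468.1, 177.2, 62.0]
tcp_rot: [2.096, -2.338, 0.027]
force: [-3.5, -2.7, 39.6]
finger_gap: 0.3
```

At z 62 the force is 40 N, so the cover is on its firm stop. I let go straight up.

Emit:
{"op": "arm_command", "data": {
  "motion": [
    {"hand": 0,"x": 0,"y": 0,"z": 0,"wx": 0,"wy": 0,"wz": 0},
    {"hand": 0,"x": 0,"y": 0,"z": -6,"wx": 0,"wy": 0,"wz": 0},
    {"hand": 0,"x": 0,"y": 0,"z": -10,"wx": 0,"wy": 0,"wz": 0},
    {"hand": 0,"x": 0,"y": 0,"z": -25,"wx": 0,"wy": 0,"wz": 0},
    {"hand": 0,"x": 0,"y": 5,"z": -30,"wx": 0,"wy": 0,"wz": 0},
    {"hand": 0,"x": 0,"y": 0,"z": -30,"wx": 0,"wy": 0,"wz": 0},
    {"hand": 0,"x": 0,"y": 0,"z": 0,"wx": 0,"wy": 0,"wz": 0},
    {"hand": 0,"x": 0,"y": 0,"z": 0,"wx": 0,"wy": 0,"wz": 0}
  ]
}}

```text
t: 9.63
position: [449.2, 176.9, 164.3]
tcp_rot: [2.083, -2.317, 0.013]
force: [-0.7, -0.4, -0.3]
finger_gap: 0.4
```

```bash
python3 see.py 6
```

```text
[449.24697023 176.9413087  164.28779362] [ 2.0830885  -2.31692599  0.01321999] [-0.72961948 -0.37713081 -0.29717847]
```

View pics/see6.png

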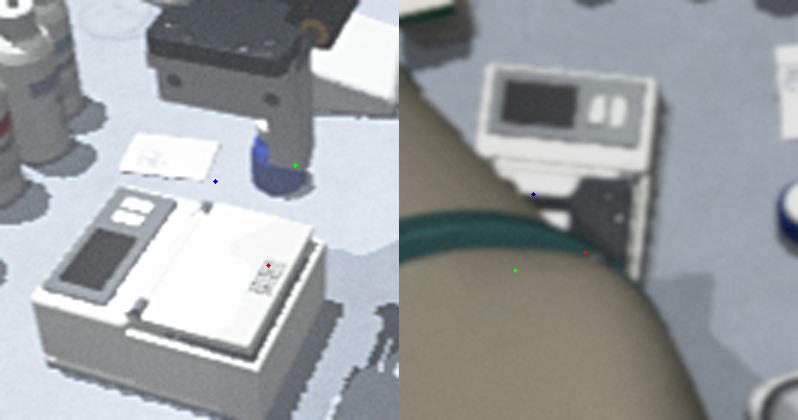

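The cover is shut and level, and it looks as it did at the start. The arm touches nothing and the bystanders in view are unmoved, so I'm handing in.

```bash
python3 -c "
from h import *
print(bot.close_job()); print(bot.state()['t'])"
```

```text
the job is handed in; nothing more can be done
None
the job is handed in; nothing more can be done
```

I pushed the cover to its stop and let go, and it popped open. I then pressed the cartridge home, swung the cover forward and down from behind, pressed it to its stop and let go. The job was handed in at about 9.7 s of the 51 s allowed.

- **Cover opening:** the first press reached its stop at 44 N with the fingertips at z ≈ 62 mm, and the picture afterwards showed the cover fully open.
- **Cartridge:** the press ended at z ≈ 48 mm with the force rising to 62 N, and the next picture showed it flush in its collar with the cover still open.
- **Cover shutting:** the final press reached its stop at 40 N, z ≈ 62 mm. After release the side view showed the cover level, and the arm was clear with a force reading of about 0.9 N, which is no more than noise.
- **Bystanders:** the gel bottle, and the swab packet as far as it showed, looked unmoved in the last view. I did not measure them again, and the timer, marker and thermometer were outside the final view or hidden by the arm. The arm's path never went near any of the five.

No check failed or disagreed. The first move call was refused because its rows lacked some values, and the arm did not move on that call.

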